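# Hang the third feed cup in the chick brooder

## Robot

A 6-joint arm with a two-finger parallel gripper is mounted at the origin on the work surface. World frame = base frame: x ahead of the robot, y to its left, z up, the work surface at z = 0. Lengths are in m, angles in degrees, forces in N, time in s.
With the tool pointing down it reaches from about 0.325 to 1 m from the base axis. Payload 5.1 kg.
Tool frame: the origin (TCP) lies midway between the tips of the shut fingers; the grasp point (between the pads) lies 19 mm behind it; z points along the fingers, y is the line along which they close (so a half turn about z gives the same grasp; the last joint's range is limited). The gripper opens to 85 mm and grips with 20 to 120 N. Pads are 22 mm wide; open, the fingers measure 114 mm over their backs; the gripper's body (76 mm by 85 mm) begins 54 mm behind the grasp point. The pads swing forward as they close: fully open they stand 13 mm farther back than shut.
Start: joints at [-69.993, 7.093, 94.555, -0, 78.352, -4.733], TCP at [0.272, -0.59, 0.21] pointing down, gripper open.
Joint ranges: [-149.61, 149.61], [-58.7, 133.49], [1.44, 155.28], [-77.14, 257.14], [18.33, 153.61], [-166.67, 166.67]. Speed limits (degrees/s): [147.25, 147.25, 180, 180, 180, 180].

## Interface

Orientations are given as [roll, pitch, yaw] about the fixed x, y, z axes, in that order (R = Rz(yaw) Ry(pitch) Rx(roll)).
In Python, from rig import bot gives the robot as it stands.
- The arm moves only by the tool send_rows, never from a script. Its argument "increments" is a list that holds one entry, the list of rows, each a list of 4 numbers: the shift along the tool's x, y, z in mm, then the turn about the tool's z in degrees. A call has 1 to 5 rows; each row is the pose to reach, as a shift and turn from the pose commanded when the call began, along the tool's axes at that moment; what a row does not reach only later rows make up. A row lasts 1/8 s, in which the tool goes at most 62.5 mm and 10.7 degrees, less where a joint would pass 70% of its speed; a pose out of reach is approached as far as the arm can. A call with a gripper value outside its range is refused whole. "claw" is the opening, from 0 (shut) to 1 (fully open), set as the call begins (left out, the last holds). The fingers move at their own pace and stop on an object; "force" is the grip in N (left out, the last holds). Time passes only in rows, so rows that repeat a pose let the fingers close. It gives the time, the measured TCP pose, the force, the opening and the grip force at its end, in the units of the state.
- bot.get_state(): the state, without advancing time (a new reading comes with each control period).
- bot.grab_frame(name): name is "side" or "top" or "wrist"; returns a dict with "frame" (420x560x3 uint8, red, green, blue), "camera_matrix" (3x3 intrinsics, pixels), "world_to_cam" (4x4, takes a point from world to camera coordinates). Camera axes: x right, y down, z forward; pixel columns grow to the right and rows downward; lengths in m; the calibration is good to about 2 mm. A picture is of the moment at which its call begins. There is no depth.
- bot.finish_job(): hands the job in; it is judged then, once.
The state is a dict: "t": time; "joint_pos": joint angles; "joint_velocities": joint speeds; "effort": joint torques, N m; "ee_pos": TCP position; "tool_rot": TCP orientation; "ft_force": force on the tool from outside, world axes, zero at the start; "torque": the same for the moment, N m; "finger_gap": finger opening in m; "finger_force": force on a finger pad.
Only numpy, scipy, OpenCV 4.12 (cv2) and the standard library are available. Lean on these libraries where they do the work, as an engineer would, in place of code of your own. Each camera call takes 0.05 s, during which the arm holds its last target. There are 200 camera calls.

## Task

Take the galvanised feed cup that stands on the table and hang it by its hook over the plywood wall of the chick brooder that faces the robot, inside the box, in the gap between the two feed cups already hanging there. Lower it gently until the wall carries it before you let go: do not drop it or force it down. Do not shift the hanging cups or anything else.

Things in the scene. Friction and masses are not known exactly. Their poses are not given: they have to be found in the camera images.
- cup_mid (a point): The loose galvanised open feed cup 90 wide (y) x 70 deep (x) x 75 mm high, walls 3 mm, about 0.25 kg, standing upright on the table. This point: its centre, 37.5 mm above its foot, z up. The hook is on its back (-x) and is a firm place to grip it.
- cup_back (a point): On the loose cup: the point at foot height, 45.5 mm behind its centre, straight below the middle of its hook (same axes). The hook's flat top is 104 to 126 mm above this point, set differently each time and not reported: look, or feel for it. The strap it belongs to slides stiffly in the cup's back (60 N) and stays as set.
- cup_throat (a point): On the loose cup: 45.5 mm behind its centre at rim height, 75 mm up. Hook: steel strap 34 mm wide (y), 4 thick, x = -39 to -35 mm from the cup's centre, rising above the rim; flat top 4 thick; outer leg x = -56 to -52, ending 22 mm below the top's underside. Throat 13 mm, open below; hook 21 mm deep overall.
- left_cup_mid (a point): Hanging feed cup of the same kind and size, 0.26 kg, loosely hooked over the brooder's near wall, the one to the robot's left (brooder +y). This point: its centre, half-way up, same axes as the loose cup. Its hook's top is 4 mm above the wall's edge; hung cups lean up to 0.07 rad by the slack in the hook.
- right_cup_mid (a point): The other hanging cup, same kind, to the robot's right; its centre. The gap between the two hanging cups is 102 to 110 mm wide (centres 192 to 200 mm apart).
- brooder: Fixed open plywood box 320 (x) x 440 (y) x 180 mm high, walls and floor 9 mm, clear window in far wall; origin: centre of its underside, on the table, z up. Near wall (facing the robot): x = -160 to -151 mm, level top edge at z = 180. A hung cup's hook straddles that wall, the underside of its top on the edge. Heat plate inside at x = 10 to 140 mm, top 116 mm high.
- mug_mid (a point): White mug, 82 mm diameter, 95 mm high, with handle, on the table beside the loose cup; its centre. Bystander.
- tumbler_mid (a point): Clear plastic tumbler, 80 mm diameter, 110 mm high; its centre. Bystander.
- carton_mid (a point): Egg carton with eggs, 100 x 290 mm, about 80 mm high; point 25 mm above its underside. Bystander. (An egg incubator, 290 mm across and 210 mm high, stands fixed far to the left of the brooder, out of the way.)
Mind the look-alikes: they are no part of the job. Leave any purple look-alike of the part that bears cup_mid alone.

How it is judged (in metres and radians):
At the end, for the whole second after the job is handed in: The cup hangs at rest on the near wall inside the brooder, centre within 118 mm of both other cups' centres, 88-125 mm above the table and 104-118 mm before the brooder's middle, upright and square within 0.12 rad; the other cups hang upright within 10 mm of where they were (distance between cup_mid and left_cup_mid below 0.118 m and distance between cup_mid and right_cup_mid below 0.118 m and x of cup_mid in the frame of brooder between -0.118 and -0.104 m and height (world z) of cup_mid between 0.088 and 0.125 m and angle between each of cup_mid, left_cup_mid, right_cup_mid's own z axis and vertical below 0.12 rad and angle between the x axis of cup_mid and the x axis of brooder, either way round below 0.12 rad and contact force between cup and brooder above 0.8 N and linear speed of cup below 0.02 m/s and distance of each of left_cup_mid, right_cup_mid from where it was at the start of the episode below 0.01 m); the robot touches nothing.
It fails at once if a hanging cup is shifted more than 10 mm or tipped more than 0.2 rad (distance of any of left_cup_mid, right_cup_mid from where it was at the start of the episode above 0.01 m or angle between any of left_cup_mid, right_cup_mid's own z axis and vertical above 0.2 rad).
It fails at once if the cup is forced against the brooder with more than 38 N (contact force between cup and brooder above 38 N).
It fails at once if the cup is dropped: let go and falling faster than 0.3 m/s (about 5 mm of fall) (contact force between the fingers and cup below 0.05 N and linear speed of cup above 0.3 m/s).
It fails at once if the mug, tumbler or egg carton is moved more than 15 mm (distance of any of mug_mid, tumbler_mid, carton_mid from where it was at the start of the episode above 0.015 m).
It also fails if it takes over 48 s, if anything falls off the work surface, if the arm or the gripper's body presses on something with over 40 N, if the wrist force passes 120 N, or if a joint passes its speed limit or range.

## Working session

There is one attempt and no reset: what is moved stays moved. The work goes in short steps, Python scripts to look and compute and a tool call to move; the robot and the scene stay as the last step left them, time stands still between calls to the robot, and variables do not carry over. Pictures are saved under pics/ and viewed, at most 10 in all, crops included, and the job is handed in when it is done.

Besides the shell and the picture viewer there is one more tool, called after "Emit:" as name(argument=value, ...), one argument or row to a line, values as JSON. send_rows: Moves the arm, as the interface text tells. Its arguments: {"type":"object","properties":{"increments":{"type":"array","items":{"type":"array","items":{"type":"array","items":{"type":"number"}}}},"claw":{"type":"number"},"force":{"type":"number"}},"required":["increments"]}

```bash
mkdir -p pics; cat > h.py <<'E'
import cv2,numpy as np
from rig import bot
def grab(n,f=None):
    d=bot.grab_frame(n)
    if f: cv2.imwrite('pics/'+f,d['frame'][:,:,::-1])
    np.savez(f'{n}.npz',**d); return d
def ray(d,u,v):
    K=d['camera_matrix'];T=d['world_to_cam'];R=T[:3,:3];t=T[:3,3]
    return -R.T@t, R.T@np.linalg.solve(K,[u,v,1])
def onz(d,u,v,z):
    o,r=ray(d,u,v);return o+r*(z-o[2])/r[2]
def proj(d,p):
    c=d['world_to_cam']@np.append(p,1);q=d['camera_matrix']@c[:3];return q[:2]/q[2]
def tri(d1,a,d2,b):
    o,r=ray(d1,*a);p,s=ray(d2,*b);r/=np.linalg.norm(r);s/=np.linalg.norm(s)
    k=np.linalg.lstsq(np.c_[r,-s],p-o,rcond=None)[0];x,y=o+k[0]*r,p+k[1]*s
    return (x+y)/2,np.linalg.norm(x-y)
E
python3 - <<'E'
from h import *
a=grab('side','side0.png')['frame'];b=grab('top','top0.png')['frame']
for n in('side','top'):
    d=np.load(n+'.npz');print(n,ray(d,280,210))
s=bot.get_state();print(s['ee_pos'],s['tool_rot'],s['finger_gap'])
E
```

```text
side (array([0.01214102, 1.04374105, 1.00576376]), array([ 0.33589656, -0.7216317 , -0.60544632]))
top (array([0.36909964, 0.01302328, 1.74089615]), array([ 9.22229946e-02,  6.36696832e-04, -9.95822655e-01]))
[ 0.27180076 -0.58979736  0.20887676] [-1.79892724e+02 -8.53615135e-03  2.47399005e+01] 0.0852400146334303
```

View pics/side0.png

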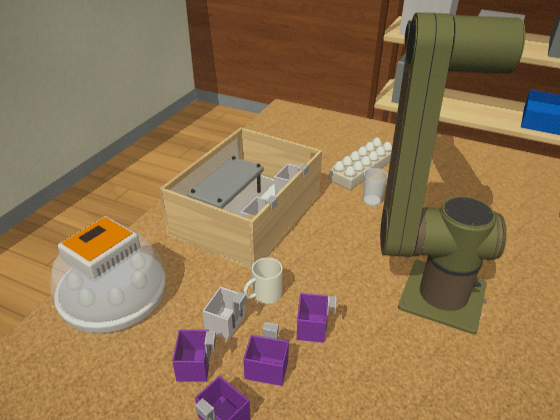

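View pics/top0.png

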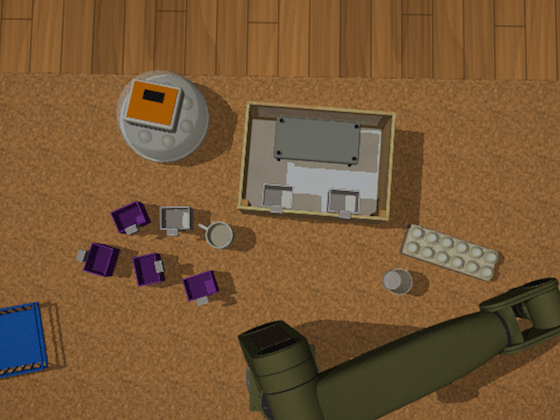

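Top view: the loose grey cup is at (176,219). Things that could be mistaken for it are the hanging grey cups (278,197) and (344,201), the purple cups (130,218), (101,259), (149,270), (201,287), the mug (219,235) and the tumbler (397,281). By description the target is the grey cup at (176,219), side (225,312). Next is a close crop to check that.

```bash
python3 - <<'E'
from h import *
a=np.load('side.npz')['frame'];b=np.load('top.npz')['frame']
z=lambda f,x,y,w,h,s:cv2.resize(f[y:y+h,x:x+w,::-1],None,fx=s,fy=s,interpolation=cv2.INTER_CUBIC)
A=z(a,190,270,66,75,6);B=z(b,150,195,66,75,6) # 396x450
cv2.imwrite('pics/c1.png',np.hstack([A,B]))
C=z(b,230,165,176,66,4.5)[:, :792];D=z(a,230,150,100,75,4)[:300]
cv2.imwrite('pics/c2.png',np.vstack([C,np.pad(D,((0,0),(0,792-D.shape[1]),(0,0)))]))
E
```

```text
(no output)
```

View pics/c1.png

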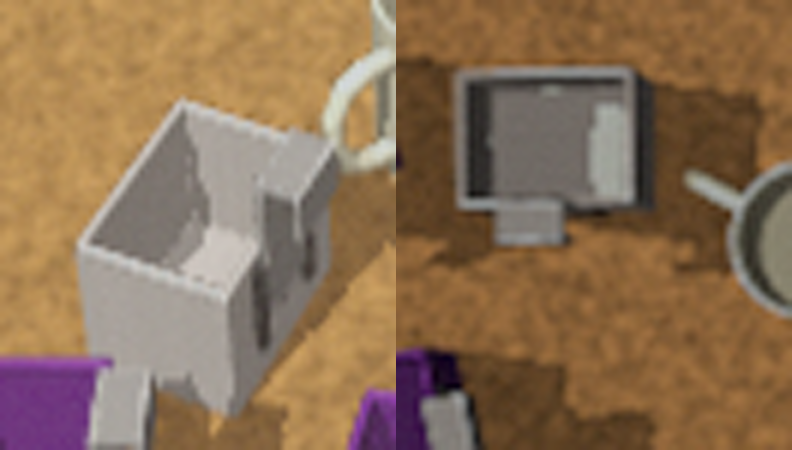

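View pics/c2.png

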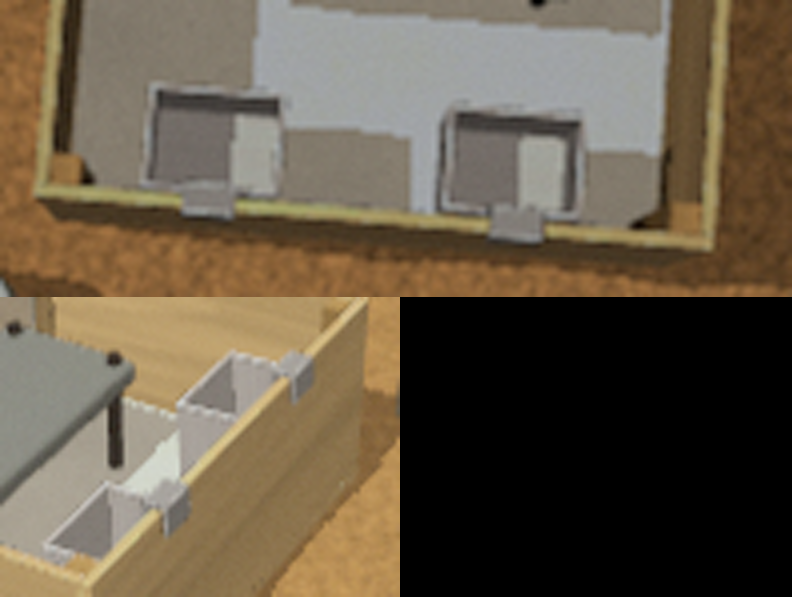

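The crop confirms it: a bare grey cup with its hook towards the robot (-x), nearly square to the axes. In the top crop the rim corners are near (160,206) and (190,230), and the hook's top spans about (167..178, 228..235). The two hanging cups and the near wall edge also show clearly.

```bash
python3 - <<'E'
from h import *
np.set_printoptions(precision=4,suppress=True)
t=np.load('top.npz');s=np.load('side.npz')
c=lambda x,y,ox,oy,k:((x+.5)/k-.5+ox,(y+.5)/k-.5+oy)
T1=lambda x,y:c(x-396,y,150,195,6)
for n,p in dict(fl=(455,68),fr=(638,68),nl=(460,208),nr=(638,208)).items(): print(n,onz(t,*T1(*p),.075))
for h in(.104,.126):print('hook',h,[onz(t,*T1(*p),h)[:2] for p in((496,204),(566,204),(496,243),(566,243))])
# side hook top corners
S1=lambda x,y:c(x,y,190,270,6)
for a,b in(((290,130),(566,204)),((338,150),(566,243)),((265,178),(496,204))): print('tri',tri(s,S1(*a),t,T1(*b)))
C2=lambda x,y:c(x,y,230,165,4.5)
L=onz(t,*C2(36,197),.18);R=onz(t,*C2(712,248),.18);print('wall outer',L,R,np.linalg.norm(L-R),np.degrees(np.arctan2(*(L-R)[:2]))*-1)
for p in((181,212),(235,218),(488,240),(544,243),(183,183),(235,188),(495,207),(546,212)): print('hung hook',onz(t,*C2(*p),.184)[:2])
print('mug',onz(t,219,235,.095),'tumbler',onz(t,397,281,.11),'purple',onz(t,149,270,.075))
E
```

```text
fl [0.5305 0.3877 0.075 ]
fr [0.5319 0.2933 0.075 ]
nl [0.4582 0.3828 0.075 ]
nr [0.4596 0.2912 0.075 ]
hook 0.104 [array([0.4589, 0.3582]), array([0.4595, 0.3228]), array([0.4392, 0.3576]), array([0.4398, 0.3222])]
hook 0.126 [array([0.4577, 0.3536]), array([0.4583, 0.3187]), array([0.4383, 0.353 ]), array([0.4388, 0.3181])]
tri (array([0.4597, 0.3217, 0.1115]), np.float64(0.0014338406085747143))
tri (array([0.4391, 0.3212, 0.1087]), np.float64(0.0009343350921167795))
tri (array([0.4561, 0.3544, 0.1171]), np.float64(0.004664599301848646))
wall outer [0.5165 0.1371 0.18  ] [ 0.49   -0.2987  0.18  ] 0.4365998873510553 -3.4766321061394474
hung hook [0.5078 0.0433]
hung hook [0.5045 0.0086]
hung hook [ 0.4927 -0.1541]
hung hook [ 0.4913 -0.1901]
hung hook [0.5266 0.0424]
hung hook [0.5239 0.0089]
hung hook [ 0.5141 -0.1585]
hung hook [ 0.5113 -0.1913]
mug [0.4423 0.1988 0.095 ] tumbler [ 0.3115 -0.34    0.11  ] purple [0.3325 0.4132 0.075 ]
```

Hook top is at about z 0.112 and centred near (0.449, 0.339). The cup's yaw is about 0°. The wall's yaw is about -3.5°, and its middle at the gap is near (0.508, -0.074). I'll grip the 21 mm hook along x (tool yaw about 90), with one finger outside and one over the cup. First move is over the table towards the cup.

Emit:
send_rows(
  increments=[
    [[34, -48, -8, -10], [68, -96, -16, -20], [102, -144, -24, -30], [136, -192, -32, -40], [170, -240, -40, -50]],
  ],
  claw=1,
)

```text
t: 0.72
ee_pos: [0.3258, -0.2992, 0.2498]
tool_rot: [-180.0, -0.0, 75.0]
ft_force: [0.8, 0.3, -0.6]
finger_gap: 0.0854
finger_force: 0.0
```

```bash
cat >> h.py <<'E'
from scipy.spatial.transform import Rotation as Ro
def go(x,y,z,yaw):
    s=bot.get_state();R=Ro.from_euler('xyz',s['tool_rot'],degrees=True).as_matrix();p=s['ee_pos']
    print('at',np.round(p,4),'rpy',np.round(s['tool_rot'],2),'t',s['t'],'F',np.round(s['ft_force'],2),'gap',s['finger_gap'])
    print('need mm',np.round(R.T@(np.array([x,y,z])-p)*1000,1),'turn',round(s['tool_rot'][2]-yaw,2))
E
python3 -c "
from h import *
go(.449,.339,.24,90)"
```

```text
at [ 0.3258 -0.2992  0.2498] rpy [-1.7999e+02 -3.0000e-02  7.5040e+01] t 0.725 F [ 0.82  0.26 -0.57] gap 0.08544328279461955
need mm [648.4 -45.8  10.1] turn -14.96
```

Emit:
send_rows(
  increments=[
    [[60, -4, 0, -3], [120, -8, 0, -6], [180, -12, 0, -9], [240, -16, 0, -12], [300, -20, 0, -15]],
  ],
)

```text
t: 1.35
ee_pos: [0.3854, -0.0046, 0.2499]
tool_rot: [180.0, 0.0, 89.8]
ft_force: [1.1, 0.1, 0.5]
finger_gap: 0.0857
finger_force: 0.0
```

```bash
python3 -c "
from h import *
go(.449,.339,.24,90)"
```

```text
at [ 0.3854 -0.0046  0.2499] rpy [1.7995e+02 1.0000e-02 8.9820e+01] t 1.35 F [1.06 0.08 0.48] gap 0.0856600681727133
need mm [343.8  62.5   9.9] turn -0.18
```

Emit:
send_rows(
  increments=[
    [[60, 11, 0, 0], [120, 22, 0, 0], [180, 33, 0, 0], [240, 44, 0, 0], [300, 55, 0, 0]],
  ],
)

```text
t: 1.98
ee_pos: [0.4417, 0.2953, 0.2496]
tool_rot: [-180.0, 0.0, 89.8]
ft_force: [0.9, -0.3, 1.1]
finger_gap: 0.0854
finger_force: 0.0
```

Emit:
send_rows(
  increments=[
    [[43, 7, 0, 0], [43, 7, 0, 0], [43, 7, 0, 0]],
  ],
)

```text
t: 2.35
ee_pos: [0.4488, 0.3357, 0.2494]
tool_rot: [-179.9, 0.1, 89.8]
ft_force: [-0.5, 0.0, 0.1]
finger_gap: 0.0855
finger_force: 0.0
```

```bash
python3 -c "
from h import *
go(.449,.339,.24,90)
d=grab('wrist','w1.png');print(ray(d,280,210),proj(d,[.449,.339,.112]))"
```

```text
at [0.4488 0.3357 0.2494] rpy [-1.7994e+02  6.0000e-02  8.9750e+01] t 2.35 F [-0.55  0.04  0.07] gap 0.08549505105523776
need mm [3.3 0.2 9.4] turn -0.25
(array([0.44920068, 0.41606406, 0.41372323]), array([-0.00389867, -0.3126403 , -0.94986575])) [280.97136043 188.17347101]
```

View pics/w1.png

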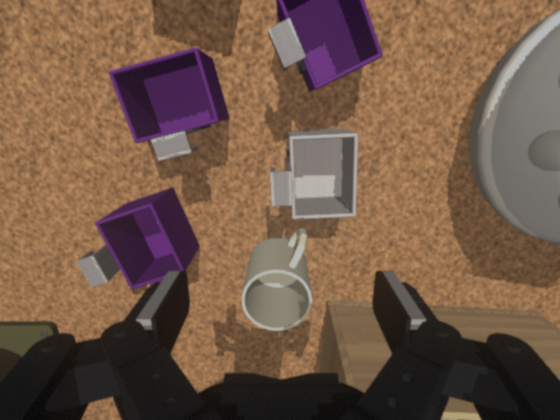

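The wrist view shows the hook's top at about cols 271–293, rows 171–206, where I predicted it. The cup rim is at (290..357, 131..218), the mug handle at (300,240), and the purple cups are to the left.

```bash
python3 - <<'E'
from h import *
np.set_printoptions(precision=4,suppress=True)
w=np.load('wrist.npz');t=np.load('top.npz');f=w['frame'].astype(int)
print(f[188,262:300].sum(1)//3);print(f[160:216,281].sum(1)//3)
for h in(.108,.112,.118):print(h,[onz(w,*p,h)[:2] for p in((270.5,188),(293,188),(281,170.5),(281,206))])
print('purple right edges',onz(w,198,240,.075),onz(w,227,110,.075))
c=lambda x,y:((x-396+.5)/6-.5+150,(y+.5)/6-.5+195)
print(tri(w,(281.5,188.5),t,c(531,223.5)))
print('rim',[onz(w,*p,.075)[:2] for p in((289.5,131.5),(357,130),(291,217.5),(356,216.5))])
E
```

```text
[115 115 117 119 120 121 123 125 133 162 168 162 146 139 140 140 143 140
 141 141 142 140 139 140 140 142 147 162 168 159 150 157 156 167 175 178
 179 180]
[135 135 136 135 134 131 126 123 121 116 115 128 139 142 142 142 142 142
 141 142 141 142 142 141 142 141 142 142 141 142 142 141 141 140 140 141
 141 141 141 141 140 140 141 141 136 116  94  86  83  80  81  86  86  85
  81  77]
0.108 [array([0.4387, 0.3382]), array([0.4608, 0.3381]), array([0.4491, 0.3555]), array([0.449 , 0.3196])]
0.112 [array([0.4389, 0.3392]), array([0.4606, 0.3391]), array([0.4491, 0.3563]), array([0.449 , 0.3209])]
0.118 [array([0.4391, 0.3407]), array([0.4604, 0.3407]), array([0.4491, 0.3575]), array([0.449 , 0.3228])]
purple right edges [0.3536 0.2687 0.075 ] [0.3948 0.4109 0.075 ]
(array([0.4492, 0.3386, 0.1118]), np.float64(0.0005463892401449262))
rim [array([0.458 , 0.3895]), array([0.5273, 0.3908]), array([0.4601, 0.2957]), array([0.5328, 0.2966])]
```

Emit:
send_rows(
  increments=[
    [[3, 1, 35, 0], [3, 1, 75, 0], [3, 1, 110, 0], [3, 1, 135, 0], [3, 1, 150, 0]],
  ],
  claw=0.6,
)

```text
t: 3.02
ee_pos: [0.4497, 0.3376, 0.0987]
tool_rot: [-179.9, 0.1, 89.6]
ft_force: [-0.6, -0.7, -0.4]
finger_gap: 0.0514
finger_force: 0.0
```

Emit:
send_rows(
  increments=[
    [[0, 0, 7, 0], [0, 0, 13, 0], [0, 0, 13, 0]],
  ],
)

```text
t: 3.4
ee_pos: [0.4504, 0.3393, 0.0874]
tool_rot: [180.0, -0.0, 89.7]
ft_force: [0.0, -0.1, 0.0]
finger_gap: 0.0512
finger_force: 0.0
```

Emit:
send_rows(
  increments=[
    [[0, 0, 0, 0], [0, 0, 0, 0], [0, 0, 0, 0], [0, 0, 0, 0], [0, 0, 0, 0]],
  ],
  claw=0,
  force=60,
)

```text
t: 4.03
ee_pos: [0.4504, 0.3397, 0.0876]
tool_rot: [180.0, -0.1, 89.7]
ft_force: [-1.5, 2.1, 3.3]
finger_gap: 0.0191
finger_force: 59.5
```

```bash
python3 -c "
from h import *
go(.449,.339,.24,90)
d=grab('wrist','w2.png')"
```

```text
at [0.4504 0.3397 0.0876] rpy [ 1.7996e+02 -6.0000e-02  8.9750e+01] t 4.025 F [-1.48  2.14  3.27] gap 0.01912023327288938
need mm [  -0.5   -1.3 -152.4] turn -0.25
```

View pics/w2.png

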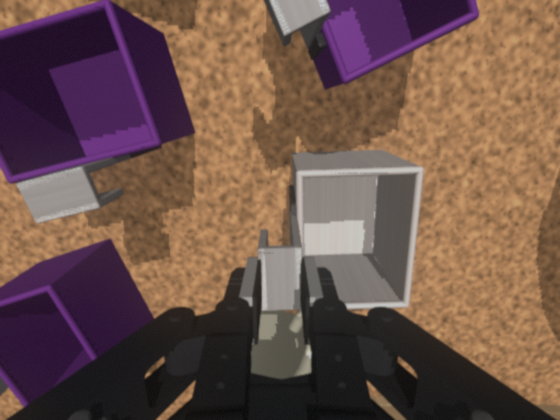

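The wrist view shows the fingers closed on the hook at (280,275): one outside, one over the cup, and the cup still upright. Next I lift.

Emit:
send_rows(
  increments=[
    [[0, 0, -3, 0], [0, 0, -10, 0], [0, 0, -22, 0], [0, 0, -40, 0], [0, 0, -60, 0]],
  ],
  force=80,
)

```text
t: 4.7
ee_pos: [0.4503, 0.3392, 0.1486]
tool_rot: [180.0, -0.0, 89.7]
ft_force: [0.9, 0.3, -2.6]
finger_gap: 0.018
finger_force: 79.7
```

Emit:
send_rows(
  increments=[
    [[0, 0, -30, 0], [0, 0, -65, 0], [0, 0, -100, 0], [0, 0, -135, 0], [0, 0, -160, 0]],
  ],
)

```text
t: 5.32
ee_pos: [0.4506, 0.3394, 0.311]
tool_rot: [179.8, -0.1, 89.7]
ft_force: [-0.1, -0.5, -3.0]
finger_gap: 0.018
finger_force: 79.7
```

Emit:
send_rows(
  increments=[
    [[0, 0, -13, 0], [0, 0, -13, 0]],
  ],
)

```text
t: 5.58
ee_pos: [0.4505, 0.3394, 0.3216]
tool_rot: [179.9, -0.1, 89.7]
ft_force: [0.3, -0.2, -3.0]
finger_gap: 0.0177
finger_force: 79.7
```

```bash
python3 -c "
from h import *
go(.470,-.074,.32,86.5)
d=grab('wrist');s=grab('side')
A=d['frame'][:,:,::-1];B=s['frame'][:,:,::-1]
x,y=map(int,proj(s,[.45,.34,.3]));x=min(max(x,50),510);y=max(y,50)
B=B[y-50:y+70,x-50:x+50]
cv2.imwrite('pics/l.png',np.hstack([cv2.resize(A[:,120:480],(360,420)),cv2.resize(B,(350,420),interpolation=3)]));print(x,y)
"
```

```text
at [0.4505 0.3394 0.3216] rpy [ 1.7987e+02 -8.0000e-02  8.9740e+01] t 5.575 F [ 0.27 -0.16 -3.01] gap 0.017700312139019268
need mm [-413.3   21.3    1.1] turn 3.24
234 238
```

View pics/l.png

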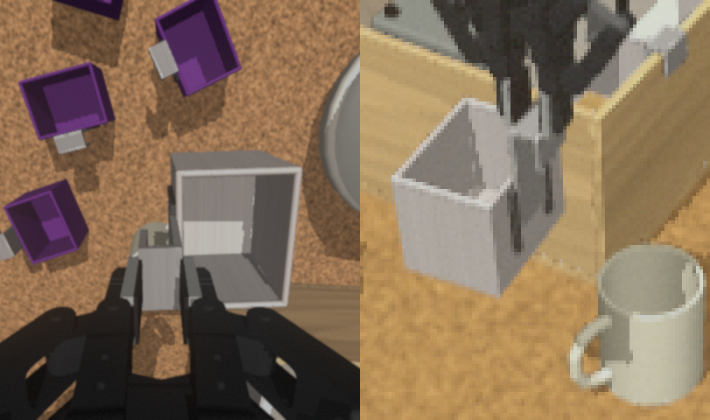

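The cup is held upright with the hook between the fingers at (160,275) in the wrist view, and the mug is undisturbed. Next I carry it to above the wall.

Emit:
send_rows(
  increments=[
    [[-25, 3, 0, 0], [-70, 9, 0, 0], [-120, 16, 0, 1], [-170, 23, 0, 2], [-215, 30, 0, 3.2]],
  ],
)

```text
t: 6.3
ee_pos: [0.4786, 0.1223, 0.3182]
tool_rot: [-179.8, 0.0, 86.5]
ft_force: [0.8, 0.5, -2.8]
finger_gap: 0.018
finger_force: 79.7
```

```bash
python3 -c "
from h import *
go(.508,-.074,.32,86.5)"
```

```text
at [0.4786 0.1223 0.3182] rpy [-1.7985e+02  4.0000e-02  8.6500e+01] t 6.3 F [ 0.79  0.48 -2.81] gap 0.018043073996711352
need mm [-194.2   41.4   -1.8] turn -0.0
```

Emit:
send_rows(
  increments=[
    [[-45, 10, -1, 0], [-95, 20, -2, 0], [-145, 30, -2, 0], [-180, 38, -2, 0], [-194, 41, -2, 0]],
  ],
)

```text
t: 6.92
ee_pos: [0.5078, -0.0736, 0.3201]
tool_rot: [-179.8, -0.0, 86.4]
ft_force: [0.0, 0.9, -2.4]
finger_gap: 0.0179
finger_force: 79.7
```

Emit:
send_rows(
  increments=[
    [[0, 0, 0, 0], [0, 0, 0, 0]],
  ],
)

```text
t: 7.18
ee_pos: [0.5082, -0.071, 0.3216]
tool_rot: [-180.0, -0.0, 86.6]
ft_force: [0.6, -0.5, -3.6]
finger_gap: 0.0175
finger_force: 79.7
```

```bash
python3 -c "
from h import *
go(.508,-.074,.32,86.5)
d=grab('wrist');s=grab('side')
A=d['frame'][:,:,::-1];B=s['frame'][:,:,::-1]
x,y=map(int,proj(s,[.51,-.074,.25]))
B=B[y-50:y+60,x-50:x+50]
cv2.imwrite('pics/p.png',np.hstack([A[:,100:480],cv2.resize(B,(382,420),interpolation=3)]));print(x,y)
"
```

```text
at [ 0.5082 -0.071   0.3216] rpy [-1.7996e+02 -4.0000e-02  8.6610e+01] t 7.175 F [ 0.59 -0.54 -3.62] gap 0.017541619111214983
need mm [-3.  -0.1  1.6] turn 0.11
287 162
```

View pics/p.png

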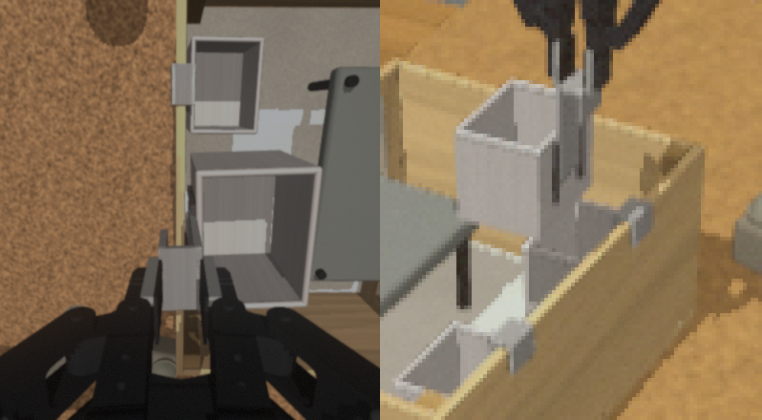

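Wrist view: the wall edge is a light strip at cols 277–286, the left cup's hook is at (281,84), and the held hook is at about (280,270). The side view shows the cup over the gap. Now I measure the wall and the gap relative to the tool.

```bash
python3 - <<'E'
from h import *
np.set_printoptions(precision=4,suppress=True,linewidth=150)
w=np.load('wrist.npz');f=w['frame'].astype(int)
for r in(20,45,120,140):
    print(r,f[r,270:296].tolist()[4:20:1] if r==20 else (f[r,270:296,0]-f[r,270:296,2]).tolist(), f[r,270:296].sum(1)//3)
for r in(240,260,280):print('hook',r,f[r,250:312].sum(1)//3)
print('lc col',f[25:145,330].sum(1)//3)
print('hookcol',f[222:240,280].sum(1)//3)
for u,v in((277,45),(286,45),(277,140),(286,140)):print(onz(w,u,v,.18))
E
```

```text
20 [[131, 97, 66], [145, 112, 79], [158, 137, 100], [163, 152, 112], [164, 157, 115], [164, 156, 115], [164, 156, 114], [164, 156, 115], [163, 157, 115], [163, 157, 116], [164, 157, 115], [155, 147, 108], [116, 105, 76], [69, 58, 42], [47, 37, 26], [42, 32, 21]] [100  93  87  89  98 112 131 142 145 145 144 145 145 145 145 136  99  56  36  31  32  33  33  31  34  33]
45 [65, 67, 66, 67, 64, 55, 51, 51, 50, 49, 48, 49, 48, 48, 48, 47, 32, 19, 13, 10, 8, 10, 10, 10, 10, 9] [100 103 103 103 100  97 125 141 144 146 146 146 147 146 144 135 111 113 100  79  75 102 138 154 141 105]
120 [66, 67, 65, 55, 46, 43, 47, 49, 47, 46, 46, 46, 45, 44, 43, 36, 20, 10, 8, 9, 12, 12, 12, 12, 9, 8] [106 105 103  89  79  90 126 143 146 146 147 146 147 149 140 109  82  71  70  78 107 142 151 140 137 153]
140 [64, 62, 55, 48, 46, 42, 46, 49, 48, 47, 46, 46, 46, 45, 44, 32, 22, 18, 18, 18, 18, 18, 18, 18, 18, 18] [102 100  87  80  77  86 125 141 145 145 147 148 148 148 140 119 115 119 120 120 121 122 122 121 121 121]
hook 240 [ 99  99 100 103 110 115 115 116 109  92  80  78  77  79  77  76  68  67  92  99 102
[... 658 characters left out ...]
 39  56  75  83  83  81  84]
lc col [127 128 128 127 127 126 125 125 126 126 124 127 146 158 150 123  87  61  51  50  51  49  50  51  50  50  57  73  95 107 109 111 110 111 111 110 109
 110 110 109 110 109 109 110 109 110 109 109 109 109 109 110 109 111 110 110 110 110 111 111 111 110 111 111 110 110 112 111 112 111 112 112 112 112
 112 119 140 158 162 162 161 162 161 161 162 163 163 162 161 163 163 162 161 161 161 161 162 161 162 159 147 124 104 100 111 138 153 137 115 111 120
 123 121 122 121 122 124 122 123 123]
hookcol [138 140 139 136 134 134 133 133 134 134 133 133 133 133 133 133 134 133]
[0.5125 0.0581 0.18  ]
[0.5202 0.0576 0.18  ]
[ 0.5075 -0.022   0.18  ]
[ 0.516  -0.0224  0.18  ]
```

```bash
python3 - <<'E'
from h import *
np.set_printoptions(precision=4,suppress=True,linewidth=150)
w=np.load('wrist.npz');f=w['frame'].astype(int)
print('left hook col280 rows 50..115',(f[50:115,281,0]-f[50:115,281,2]))
print('held left/right rim rows col 360-ish: hook far edge')
for p in((262,240),(299,240)):print(onz(w,*p,.346))
for v in(63,104):print(v,onz(w,281,v,.184))
E
```

```text
left hook col280 rows 50..115 [48 48 48 48 47 47 48 48 48 48 47 47 42 27 11  7  7  8  8  8  8  8  8  9  9  7  8  8  8  8  8  8  9  8  9  9  8  9  8  8  8  9  9  9  9  9 10  8  8
  9  9  9  9 10 19 37 46 46 45 46 46 46 46 47 46]
held left/right rim rows col 360-ish: hook far edge
[ 0.5005 -0.0512  0.346 ]
[ 0.518  -0.0523  0.346 ]
63 [0.5151 0.0433 0.184 ]
104 [0.5132 0.0098 0.184 ]
```

Emit:
send_rows(
  increments=[
    [[-1, 0, 10, 0], [-2, 0, 25, 0], [-3, 0, 45, 0], [-3, 0, 60, 0], [-3, 0, 70, 0]],
  ],
)

```text
t: 7.9
ee_pos: [0.5076, -0.075, 0.25]
tool_rot: [-179.9, -0.0, 86.5]
ft_force: [-0.2, -0.1, -2.5]
finger_gap: 0.018
finger_force: 79.7
```

```bash
python3 - <<'E'
from h import *
np.set_printoptions(precision=4,suppress=True,linewidth=150)
go(.5079,-.074,.195,86.5)
w=grab('wrist');f=w['frame'].astype(int)
for r in(100,140,170):print(r,(f[r,268:300,0]-f[r,268:300,2]), f[r,268:300].sum(1)//3)
for r in(100,140,170):print(onz(w,276,r,.18),onz(w,286,r,.18))
E
```

```text
at [ 0.5076 -0.075   0.25  ] rpy [-179.88   -0.03   86.53] t 7.9 F [-0.19 -0.14 -2.48] gap 0.01795573936972386
need mm [ 0.9  0.3 55. ] turn 0.03
100 [65 60 50 40 39 39 40 45 48 48 48 48 48 49 48 47 45 45 44 32 15  7  6  6  8  9  8 11 11 11  9  7] [103  93  83  69  66  66  73  94 106 108 109 110 109 110 111 114 124 127 118  88  63  56  58  58  62  76  92 111 135 133 129 149]
140 [66 67 69 66 55 46 42 49 50 49 48 47 46 46 46 46 44 47 46 31 20 18 18 17 18 18 18 18 18 19 18 17] [105 107 108 106  90  76  87 123 141 144 145 145 146 147 146 147 147 145 135 117 115 120 120 122 120 120 121 120 121 122 121 119]
170 [68 62 56 48 43 42 43 51 57 56 54 53 51 49 47 45 44 46 47 31 20 18 16 11 10  9  9  9 10 11 12 11] [106 101  90  76  70  70  84 117 133 136 138 140 142 144 145 148 147 145 132 124 121 117 100  79  68  68  69  78  96 112 118 119]
[0.5092 0.0084 0.18  ] [0.5161 0.008  0.18  ]
[ 0.5075 -0.0187  0.18  ] [ 0.5147 -0.0191  0.18  ]
[ 0.5061 -0.0404  0.18  ] [ 0.5135 -0.0409  0.18  ]
```

The wall's centre line is at x = 0.5077 at the gap, and the tool and hook are on it to within 1 mm. The left hook at y 0.0265 agrees with the earlier reading. I'm lowering to just above the wall edge.

Emit:
send_rows(
  increments=[
    [[1, 0, 10, 0], [1, 0, 24, 0], [1, 0, 38, 0], [1, 0, 48, 0], [1, 0, 55, 0]],
  ],
)

```text
t: 8.57
ee_pos: [0.5081, -0.074, 0.1961]
tool_rot: [-180.0, -0.0, 86.5]
ft_force: [-1.0, -0.2, -2.1]
finger_gap: 0.0179
finger_force: 79.7
```

Emit:
send_rows(
  increments=[
    [[0, 0, 0, 0], [0, 0, 0, 0]],
  ],
)

```text
t: 8.82
ee_pos: [0.5086, -0.0742, 0.1975]
tool_rot: [180.0, 0.0, 86.5]
ft_force: [-0.4, 0.3, -2.6]
finger_gap: 0.0177
finger_force: 79.7
```

```bash
python3 -c "
from h import *
go(.5077,-.074,.162,86.5)
d=grab('wrist');s=grab('side')
A=d['frame'][:,:,::-1];B=s['frame'][:,:,::-1]
x,y=map(int,proj(s,[.51,-.074,.18]))
B=B[y-40:y+50,x-40:x+45]
cv2.imwrite('pics/q.png',np.hstack([A[:,100:480],cv2.resize(B,(397,420),interpolation=3)]));print(x,y)
"
```

```text
at [ 0.5086 -0.0742  0.1975] rpy [1.7995e+02 1.0000e-02 8.6540e+01] t 8.825 F [-0.43  0.29 -2.58] gap 0.017707947425484472
need mm [ 0.1 -1.  35.5] turn 0.04
287 182
```

View pics/q.png

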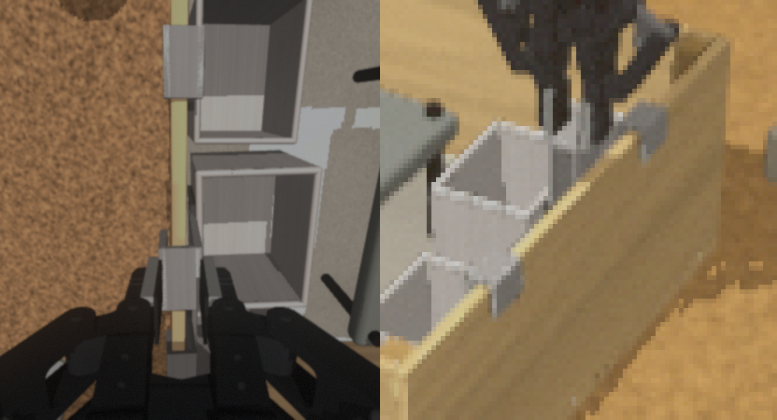

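The wall edge (cols 272–288) runs centrally under the held hook (262–298), and the left cup is clear with a visible gap. The side view shows the cup inside the wall. I'm lowering in small steps and watching the force.

Emit:
send_rows(
  increments=[
    [[0, -0.5, 4, 0], [0, -0.5, 9, 0], [0, -0.5, 14, 0], [0, -0.5, 18, 0], [0, -0.5, 22, 0]],
  ],
)

```text
t: 9.55
ee_pos: [0.5078, -0.074, 0.1746]
tool_rot: [-180.0, -0.0, 86.5]
ft_force: [0.3, 0.5, -2.4]
finger_gap: 0.018
finger_force: 79.7
```

Emit:
send_rows(
  increments=[
    [[0, 0, 1.5, 0], [0, 0, 3, 0], [0, 0, 4.5, 0], [0, 0, 6, 0], [0, 0, 6, 0]],
  ],
)

```text
t: 10.18
ee_pos: [0.5078, -0.074, 0.1689]
tool_rot: [-180.0, -0.0, 86.5]
ft_force: [0.2, -0.4, -2.6]
finger_gap: 0.0183
finger_force: 79.7
```

Free and centred, with no side force. Continuing slowly.

Emit:
send_rows(
  increments=[
    [[0, 0, 1, 0], [0, 0, 2, 0], [0, 0, 3, 0], [0, 0, 4, 0], [0, 0, 4, 0]],
  ],
)

```text
t: 10.8
ee_pos: [0.5077, -0.074, 0.1649]
tool_rot: [-180.0, -0.0, 86.5]
ft_force: [-0.2, 0.2, -3.7]
finger_gap: 0.0181
finger_force: 79.7
```

Emit:
send_rows(
  increments=[
    [[0, 0, 0.5, 0], [0, 0, 1, 0], [0, 0, 1.5, 0], [0, 0, 1.5, 0]],
  ],
)

```text
t: 11.3
ee_pos: [0.5078, -0.074, 0.1635]
tool_rot: [-180.0, -0.0, 86.5]
ft_force: [-0.5, -0.2, -3.8]
finger_gap: 0.018
finger_force: 79.7
```

Emit:
send_rows(
  increments=[
    [[0, 0, 0.5, 0], [0, 0, 1, 0], [0, 0, 1.5, 0], [0, 0, 1.5, 0]],
  ],
)

```text
t: 11.8
ee_pos: [0.5078, -0.074, 0.162]
tool_rot: [-180.0, -0.0, 86.5]
ft_force: [0.4, 0.0, -3.3]
finger_gap: 0.0177
finger_force: 79.7
```

Emit:
send_rows(
  increments=[
    [[0, 0, 0.5, 0], [0, 0, 1, 0], [0, 0, 1, 0]],
  ],
)

```text
t: 12.18
ee_pos: [0.5078, -0.074, 0.161]
tool_rot: [-180.0, -0.0, 86.5]
ft_force: [-1.2, 0.0, -2.4]
finger_gap: 0.0178
finger_force: 79.7
```

Emit:
send_rows(
  increments=[
    [[0, 0, 0.5, 0], [0, 0, 1, 0], [0, 0, 1, 0]],
  ],
)

```text
t: 12.55
ee_pos: [0.5078, -0.0741, 0.16]
tool_rot: [-180.0, 0.0, 86.5]
ft_force: [0.7, 0.5, -2.7]
finger_gap: 0.0182
finger_force: 79.7
```

Emit:
send_rows(
  increments=[
    [[0, 0, 0.5, 0], [0, 0, 1, 0], [0, 0, 1, 0]],
  ],
)

```text
t: 12.92
ee_pos: [0.5078, -0.074, 0.159]
tool_rot: [-180.0, -0.0, 86.5]
ft_force: [-1.4, 0.4, -2.7]
finger_gap: 0.018
finger_force: 79.7
```

Emit:
send_rows(
  increments=[
    [[0, 0, 0.5, 0], [0, 0, 1, 0], [0, 0, 1, 0]],
  ],
)

```text
t: 13.3
ee_pos: [0.5078, -0.0741, 0.158]
tool_rot: [-180.0, -0.0, 86.5]
ft_force: [-0.1, -0.1, -3.0]
finger_gap: 0.018
finger_force: 79.7
```

Emit:
send_rows(
  increments=[
    [[0, 0, 0.5, 0], [0, 0, 1, 0], [0, 0, 1, 0]],
  ],
)

```text
t: 13.68
ee_pos: [0.5078, -0.074, 0.1569]
tool_rot: [-180.0, -0.0, 86.5]
ft_force: [-0.4, -0.1, -2.8]
finger_gap: 0.0176
finger_force: 79.7
```

Emit:
send_rows(
  increments=[
    [[0, 0, 0.5, 0], [0, 0, 1, 0], [0, 0, 1, 0]],
  ],
)

```text
t: 14.05
ee_pos: [0.5079, -0.0741, 0.1566]
tool_rot: [180.0, 0.0, 86.5]
ft_force: [-2.1, 0.9, 0.6]
finger_gap: 0.0179
finger_force: 80.2
```

Emit:
send_rows(
  increments=[
    [[0, 0, 0.3, 0], [0, 0, 0.3, 0], [0, 0, 0.3, 0]],
  ],
)

```text
t: 14.42
ee_pos: [0.508, -0.0741, 0.1565]
tool_rot: [180.0, 0.0, 86.5]
ft_force: [-4.6, 1.5, 5.1]
finger_gap: 0.0178
finger_force: 80.8
```

The wall now carries the cup (about +8 N change), and the hook height agrees with the measurement (about 115 mm). I'm easing the grip, then opening.

Emit:
send_rows(
  increments=[
    [[0, 0, -0.3, 0], [0, 0, -0.3, 0], [0, 0, -0.3, 0]],
  ],
  force=20,
)

```text
t: 14.8
ee_pos: [0.508, -0.0741, 0.1565]
tool_rot: [180.0, 0.0, 86.5]
ft_force: [-4.2, 1.5, 6.0]
finger_gap: 0.0177
finger_force: 80.7
```

Emit:
send_rows(
  increments=[
    [[0, 0, 0, 0], [0, 0, 0, 0], [0, 0, 0, 0], [0, 0, 0, 0]],
  ],
  claw=0.5,
)

```text
t: 15.3
ee_pos: [0.5078, -0.0741, 0.1559]
tool_rot: [180.0, 0.0, 86.5]
ft_force: [-0.2, 0.4, -0.5]
finger_gap: 0.0427
finger_force: 0.0
```

```bash
python3 -c "
from h import *
go(.5077,-.074,.162,86.5)
d=grab('wrist');s=grab('side')
A=d['frame'][:,:,::-1];B=s['frame'][:,:,::-1]
x,y=map(int,proj(s,[.51,-.074,.18]))
B=B[y-40:y+50,x-40:x+45]
cv2.imwrite('pics/r.png',np.hstack([A[:,100:480],cv2.resize(B,(397,420),interpolation=3)]))
"
```

```text
at [ 0.5078 -0.0741  0.1559] rpy [180.     0.    86.54] t 15.3 F [-0.23  0.35 -0.45] gap 0.04268400437878848
need mm [ 0.1 -0.1 -6.1] turn 0.04
```

Released, with no force left on the tool. I retreat straight up, then look.

Emit:
send_rows(
  increments=[
    [[0, 0, -4, 0], [0, 0, -14, 0], [0, 0, -30, 0], [0, 0, -50, 0], [0, 0, -80, 0]],
  ],
)

```text
t: 16.02
ee_pos: [0.5076, -0.074, 0.2374]
tool_rot: [-180.0, -0.0, 86.5]
ft_force: [-0.3, -0.5, 0.5]
finger_gap: 0.0426
finger_force: 0.0
```

Emit:
send_rows(
  increments=[
    [[0, -10, -30, 0], [0, -30, -60, 0], [0, -60, -80, 0], [0, -90, -80, 0], [0, -110, -80, 0]],
  ],
)

```text
t: 16.65
ee_pos: [0.3973, -0.0674, 0.3184]
tool_rot: [179.8, 0.1, 86.5]
ft_force: [0.5, -0.1, 0.2]
finger_gap: 0.0425
finger_force: 0.0
```

Emit:
send_rows(
  increments=[
    [[0, 0, 0, 0], [0, 0, 0, 0], [0, 0, 0, 0], [0, 0, 0, 0], [0, 0, 0, 0]],
  ],
)

```text
t: 17.27
ee_pos: [0.3982, -0.0674, 0.3158]
tool_rot: [-180.0, -0.0, 86.5]
ft_force: [0.2, -0.2, -1.1]
finger_gap: 0.0426
finger_force: 0.0
```

```bash
python3 -c "
from h import *
go(.5077,-.074,.162,86.5)
t=grab('top');s=grab('side')
A=t['frame'][165:231,230:406,::-1];B=s['frame'][:,:,::-1]
x,y=map(int,proj(s,[.51,-.074,.18]))
B=B[y-40:y+35,x-60:x+65]
B=cv2.resize(B,(500,300),interpolation=3)
cv2.imwrite('pics/f.png',np.vstack([cv2.resize(A,(792,297),interpolation=2),np.pad(B,((0,0),(0,292),(0,0)))]))
"
```

```text
at [ 0.3982 -0.0674  0.3158] rpy [-1.7996e+02 -1.0000e-02  8.6550e+01] t 17.275 F [ 0.2  -0.23 -1.14] gap 0.042629481037960625
need mm [ -0.  109.8 153.7] turn 0.05
```

View pics/f.png

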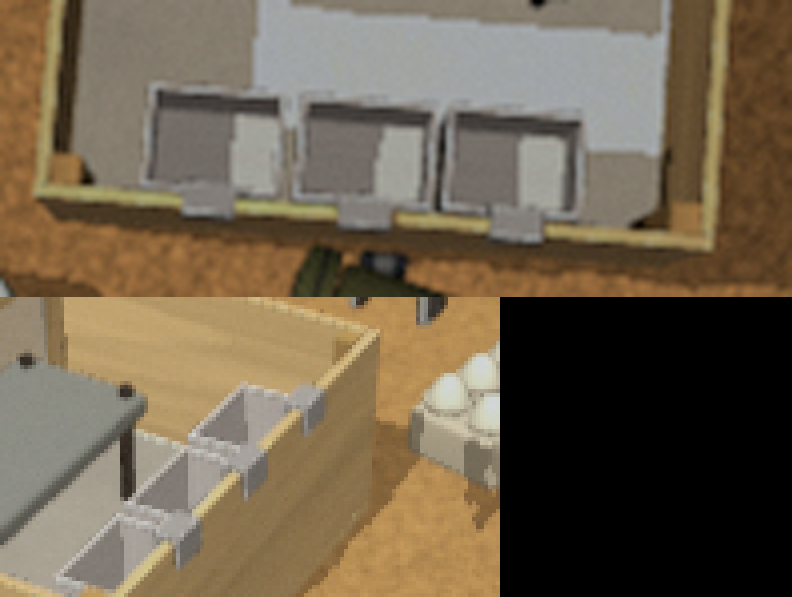

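The new cup hangs between the other two (hook at (365,214) in the top crop) and is square with them. The neighbours' hooks are at (208,201) and (516,226), the same pixels as before.

```bash
python3 -c "
from rig import bot
print(bot.finish_job())"
```

```text
the job is handed in; nothing more can be done
None
```

The galvanised cup hangs by its hook on the near wall, inside the brooder and between the two other cups, which look unmoved in the last pictures; the job is handed in, but no verdict came back.

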